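# Slide a paving tile under the bridge thickness gauge and lower the spindle onto it

### The arm

A 6-joint arm with a two-finger parallel gripper is mounted at the origin on the work surface. World frame = base frame: x ahead of the robot, y to its left, z up, the work surface at z = 0. Lengths are in m, angles in degrees, forces in N, time in s.
With the tool pointing down it reaches from about 0.4 to 0.825 m from the base axis. Payload 7 kg.
Tool frame: the origin (TCP) lies at the very end of the fingers, on their centre line; the grasp point (between the pads) lies 19 mm behind it (r.hold_point_z is the distance from the TCP to the grasp point, in m); z points along the fingers, y is the line along which they close (so a half turn about z gives the same grasp; the last joint's range is limited). The gripper opens to 88 mm and grips with 3 to 60 N. Pads are 19 mm wide; open, the fingers measure 130 mm over their backs; the gripper's body (78 mm by 193 mm) begins 47 mm behind the grasp point.
Start: joints at [-50.3, 20.546, 0.682, 0, -70.136, -16.507], TCP at [0.266, -0.62, 0.227] pointing down, gripper open.
Joint ranges: [-176.03, 176.03], [-82.01, 121.73], [-58.28, 71.71], [-173.87, 95.51], [-174.79, -0.11], [-173.66, 173.66]. Speed limits (degrees/s): [136.94, 136.94, 172.46, 180, 180, 180].

### API

Orientations are given as [roll, pitch, yaw] about the fixed x, y, z axes, in that order (R = Rz(yaw) Ry(pitch) Rx(roll)).
In Python, from plant import telemetry, vision, workorder, r gives the robot as it stands.
- The arm moves only by the tool move_arm, never from a script. Its argument "plan" is a list of rows, each a list of 7 numbers: the opening, from -1 (shut) to 1 (fully open), so that 0 is half open, then the shift along the world's x, y, z in m, then the turn, a rotation vector about the world's x, y, z in degrees. In form: [[fingers, dx, dy, dz, ax, ay, az], ...]. A call has 1 to 20 rows; each row shifts and turns the commanded pose from where the row before left it; what a row does not reach is not made up. A row lasts 1/8 s, in which the tool goes at most 62.5 mm and 10.7 degrees, less where a joint would pass 70% of its speed; a pose out of reach is approached as far as the arm can. A call is refused whole if a number of a shift passes 0.0625 or a number of a turn 10.7, either way. A call with a gripper value outside its range is refused whole. The fingers move at their own pace and stop on an object; "force" is the grip in N (left out, the last holds). Time passes only in rows, so rows that do not move let the fingers close. It gives the time, the measured TCP pose, the force, the opening and the grip force at its end, in the units of the state.
- telemetry.get_state(): the state, without advancing time (a new reading comes with each control period).
- vision.capture(name): name is "side" or "top"; returns a dict with "img" (480x640x3 uint8, red, green, blue), "depth" (480x640 float32, m along the optical axis (not along the pixel's ray), 0 where there is no reading), "intrinsics" (3x3 intrinsics, pixels), "R" (3x3) and "t" (3): a world point X has camera coordinates R X + t. Camera axes: x right, y down, z forward; pixel columns grow to the right and rows downward; lengths in m; the calibration is good to about 2 mm. A picture is of the moment at which its call begins.
- workorder.close_job(): hands the job in; it is judged then, once.
The state is a dict: "time_s": time; "joints": joint angles; "qd": joint speeds; "joint_torque": joint torques, N m; "tcp_pos": TCP position; "eef_rot": TCP orientation; "contact_force": force on the tool from outside, world axes, zero at the start; "moment": the same for the moment, N m; "gripper_width": finger opening in m; "gripper_force": force on a finger pad.
Only numpy, scipy, OpenCV 4.12 (cv2) and the standard library are available. Lean on these libraries where they do the work, as an engineer would, in place of code of your own. Each camera call takes 0.05 s, during which the arm holds its last target. There are 200 camera calls.

### The job

Get the concrete tile ready for its thickness reading: push it flat across the steel plate with the fingertips, under the bridge, until it sits square against both stop pins and centred between the two pillars. Then press the thumb cap down with a fingertip until the measuring foot rests on the tile, and let go. Slide the tile only, never lift or tip it, and leave the other things on the bench where they are.

Things in the scene. Friction and masses are not known exactly. Their poses are not given: they have to be found in the camera images.
- gauge: Bridge thickness gauge, fixed: a ground-steel plate 320 x 240 x 20 mm on the bench, carrying a low bridge. Origin: centre of the plate's underside, at bench height; x along the 320 mm, from the open loading end (nearer the robot) to the stop pins; y left; z up. A tile fully home has its origin at x = 60, y = 0, z = 20 mm here and its x axis along this one.
- bridge (a point): Middle of the underside of the gauge's aluminium beam, at x 60, y 0, z 46 mm of the gauge. The beam is 30 mm wide along x, 190 mm long along y, 30 mm high, on two round pillars 20 mm thick at y = -80 and +80 mm. A round indicator 52 mm across (22 mm along x) stands on its middle, up to 136 mm above the bench.
- stop (a point): Point on the plate's top midway between the near sides of the two stop pins, at x 130, y 0, z 20 mm of the gauge. The pins are 12 mm thick and 13 mm high, at y = -30 and +30 mm; the tile's far edge butts against them.
- tile: The loose concrete tile to be measured, 140 x 100 x 18 mm, about 0.6 kg, flat on the plate on the loading side of the bridge, turned up to 0.4 rad from the plate's length. Origin: centre of its underside; x along its 140 mm length (its far end is +x), z up. It has 8 mm of headroom under the beam, 5 to 8 mm under the foot.
- spindle (a joint): How far the indicator's vertical spindle is pushed down, in m. 0 is fully up (foot flush with the beam's underside), 0.008 is the foot resting on a tile that lies on the plate, 0.026 the foot on the bare plate. It has no spring: a friction brake of about 3 N holds it wherever it is left. It starts between 0 and 0.003.
- cap_top (a point): Centre of the top face of the spindle's black thumb cap, a disc 26 mm across and 6 mm thick above the indicator; 164 mm above the bench when fully up, 156 mm when the foot rests on the tile. Pressed straight down.
- foot (a point): Centre of the underside of the spindle's measuring foot, a steel disc 13 mm across, straight below the thumb cap; 46 mm above the bench when fully up.
- master: Bystander: steel setting cylinder, 32 mm across, 18 mm high, standing on the plate beyond and outside the left pillar. Origin: centre of its underside.
- offcut: Bystander: small concrete offcut 60 x 50 x 18 mm on the bench to the right of the plate. Origin: centre of its underside.
- brush: Bystander: hand brush lying on the bench to the left of the plate.
- spanner: Bystander: mould spanner lying on the bench to the right of the plate.
- mallet: Bystander: hammer lying on the bench, farther right.
- tin: Bystander: open aluminium sample tin, 72 mm across, 75 mm high, far left on the bench. Origin: centre of its underside.
- cube: Bystander: 50 mm mortar cube on the bench, farther left. Origin: centre of its underside.
Mind the look-alikes: they are no part of the job. Of the things shaped like the tile, the concrete one is meant.

How it is judged (in metres and radians):
On the way, in this order (a step that is already met when the one before it is completed fails the run):
1. the tile lies home under the still raised spindle: against both stop pins (within 4 mm), square (0.05 rad) and centred between the pillars (8 mm) (x of tile in the frame of gauge above 0.056 m and y of tile in the frame of gauge between -0.008 and 0.008 m and angle between the x axis of tile and the x axis of gauge, either way round below 0.05 rad and value of joint spindle below 0.006 m), for 0.2 s.
2. the measuring foot is down on the tile (z of foot in the frame of tile below 0.0195 m), for 0.1 s.
At the end, for the whole second after the job is handed in: The tile lies flat and still on the plate, within 4 mm of its home against the two stop pins, within 8 mm of the middle between the pillars and square to within 0.05 rad, and the measuring foot rests on it (gap under 1.5 mm) (x of tile in the frame of gauge between 0.056 and 0.064 m and y of tile in the frame of gauge between -0.008 and 0.008 m and z of tile in the frame of gauge below 0.023 m and angle between the x axis of tile and the x axis of gauge, either way round below 0.05 rad and angle between tile's own z axis and vertical below 0.03 rad and z of foot in the frame of tile below 0.0195 m and linear speed of tile below 0.01 m/s); the robot touches nothing.
It fails at once if the tile is lifted (more than 6 mm off the plate) (z of tile in the frame of gauge above 0.026 m).
It fails at once if the tile is tipped (more than 0.07 rad) or falls off the plate (angle between tile's own z axis and vertical above 0.07 rad or z of tile in the frame of gauge below 0.012 m).
It fails at once if a bystander is moved more than 25 mm (distance of any of master, offcut, brush, spanner, mallet, tin, cube from where it was at the start of the episode above 0.025 m).
It fails at once if the arm or the gripper's body, instead of the fingers, pushes on the tile or the gauge (more than 5 N) (contact force between the arm and tile above 5 N or contact force between the arm and gauge above 5 N).
It also fails if it takes over 58 s, if anything falls off the work surface, if the arm or the gripper's body presses on something with over 40 N, if the wrist force passes 120 N, or if a joint passes its speed limit or range.

## Working session

There is one attempt and no reset: what is moved stays moved. The work goes in short steps, Python scripts to look and compute and a tool call to move; the robot and the scene stay as the last step left them, time stands still between calls to the robot, and variables do not carry over. Pictures are saved under pics/ and viewed, at most 10 in all, crops included, and the job is handed in when it is done.

Besides the shell and the picture viewer there is one more tool, called after ">>>" as name([rows], argument=value, ...), one row to a line, values as JSON. move_arm: Moves the arm, as the interface text tells. Its arguments: {"type":"object","properties":{"plan":{"type":"array"},"force":{"type":"number"}},"required":["plan"]}

```bash
mkdir -p pics; cat > h.py <<'E'
import numpy as np, cv2
from plant import telemetry, vision, workorder, r
def cap(n):
    c=vision.capture(n); c['K']=np.array(c['intrinsics']); c['R']=np.array(c['R']); c['t']=np.array(c['t']); return c
def ray(c,uv,z):
    d=c['R'].T@np.linalg.inv(c['K'])@np.array([uv[0],uv[1],1.]); o=-c['R'].T@c['t']
    return o+d*(z-o[2])/d[2]
def cloud(c):
    v,u=np.mgrid[:480,:640]; d=c['depth']; K=c['K']
    P=np.stack([(u-K[0,2])/K[0,0]*d,(v-K[1,2])/K[1,1]*d,d],-1)
    W=(P-c['t'])@c['R']; W[d<=0]=np.nan; return W
def save(c,n,box=None,s=1):
    im=c['img'][:,:,::-1]
    if box: im=im[box[1]:box[3],box[0]:box[2]]
    cv2.imwrite('pics/'+n,cv2.resize(im,None,fx=s,fy=s,interpolation=cv2.INTER_CUBIC))
E
python3 - <<'E'
from h import *
for n in('top','side'):
    c=cap(n); save(c,n+'0.png'); print(n,-c['R'].T@c['t'],c['R'][2])
s=telemetry.get_state(); print(s['time_s'],s['tcp_pos'],s['eef_rot'],s['gripper_width'])
E
```

```text
top [0.37048993 0.01157449 1.5018469 ] [ 0.0713417  -0.01038064 -0.99739792]
side [0.40552032 0.88297226 0.73648456] [ 0.08543444 -0.82299489 -0.56158736]
0.1 [ 0.26564873 -0.62005269  0.22573352] [ 1.79916842e+02 -7.09396732e-03 -1.56813321e+02] 0.08746077035622693
```

View pics/top0.png

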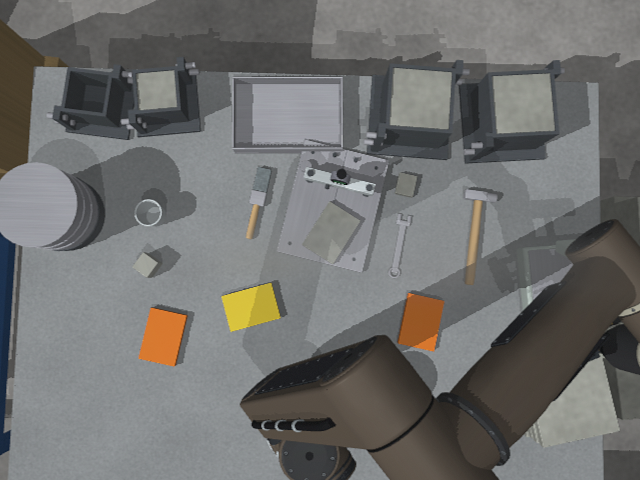

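View pics/side0.png

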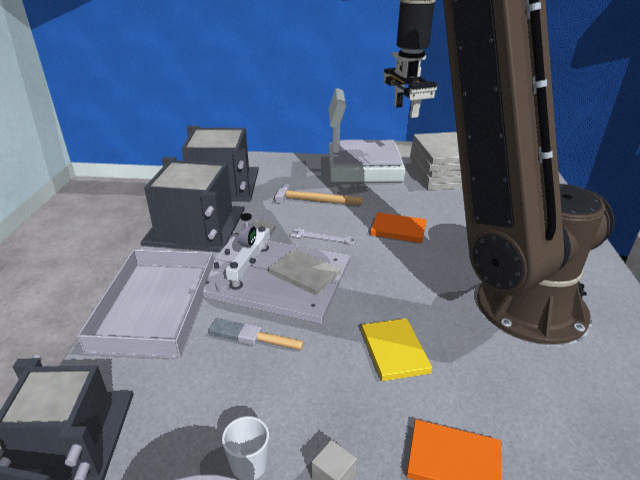

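The tile is the grey concrete slab on the plate at top (332,233). The look-alikes are:
- orange blocks at (163,336) and (421,320)
- a yellow block at (251,306)
- the offcut at (407,184)
- the slab stack at (575,400)
- mould tops at (420,97) and (522,103)

Next I check the choice in a close crop.

```bash
python3 - <<'E'
from h import *
c=cap('top'); save(c,'crop1.png',(260,135,420,285),4); W=cloud(c)
print(c['K'][0,0])
# plate: points at z~0.02 ; tile z~.038 near its pixel
z=W[...,2]; roi=np.zeros(z.shape,bool); roi[140:285,265:425]=1
for lo,hi,n in((.012,.028,'plate'),(.031,.045,'tile'),(.06,.09,'beam'),(.15,.175,'cap')):
    m=(roi&(z>lo)&(z<hi)).astype(np.uint8)
    k,l,st,ce=cv2.connectedComponentsWithStats(m)
    for i in range(1,k):
        if st[i,4]<15: continue
        P=W[l==i][:,:2].astype(np.float32); q=cv2.minAreaRect(P)
        print(n,ce[i].round(1),st[i,4],'z',np.median(z[l==i]).round(4),np.round(q[0],4),np.round(q[1],4),round(q[2],2))
E
```

```text
545.3957555221542
plate [314.6 144. ] 119 z 0.0191 [ 0.7629 -0.0063] [0.0804 0.018 ] 89.16
plate [402.9 147.8] 188 z 0.0148 [ 0.7522 -0.2398] [0.113  0.0312] 86.69
plate [380.8 149.8] 23 z 0.0134 [ 0.7509 -0.1808] [0.0132 0.0207] 73.1
plate [333.3 204.5] 6708 z 0.0192 [ 0.6031 -0.0029] [0.3389 0.3207] 77.55
plate [266.9 179.8] 110 z 0.017 [0.6489 0.13  ] [0.0832 0.0171] 1.35
plate [406.2 184.1] 370 z 0.0169 [ 0.6556 -0.2512] [0.0507 0.0605] 77.84
tile [401.1 142.4] 36 z 0.0393 [ 0.7667 -0.2327] [0.0591 0.0032] 87.36
tile [292.8 149.1] 45 z 0.0391 [0.7417 0.0604] [0.0069 0.0872] 3.04
tile [271.7 149.2] 15 z 0.0405 [0.7386 0.1212] [0.0032 0.0243] 1.25
tile [327.3 149.1] 40 z 0.038 [ 0.7431 -0.0297] [0.0039 0.0818] 1.52
tile [305.7 164.7] 77 z 0.0371 [0.698 0.027] [0.0259 0.0305] 28.7
tile [331.3 232.2] 1846 z 0.0373 [ 0.5162 -0.0464] [0.0999 0.1409] 58.92
beam [372.4 143. ] 63 z 0.0648 [ 0.756  -0.1517] [0.0454 0.0167] 70.43
beam [416.1 140.5] 35 z 0.0674 [ 0.7651 -0.2637] [0.0522 0.0032] 86.67
beam [339.  181.1] 713 z 0.075 [ 0.6452 -0.0628] [0.1901 0.0425] 77.58
cap [341.6 173.5] 86 z 0.162 [ 0.6502 -0.0638] [0.0231 0.024 ] 87.64
```

View pics/crop1.png

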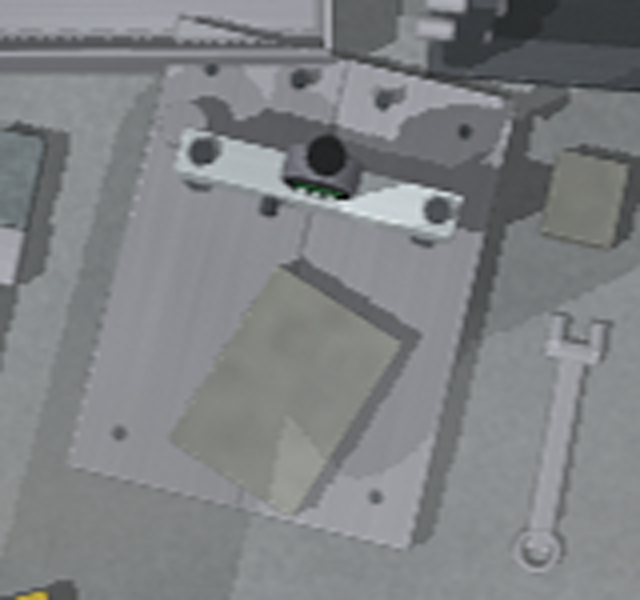

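The crop shows the concrete slab, with corners at about crop (285,262), (405,345), (290,515) and (170,437). It lies on the plate on the loading side, in front of the white beam, and the black cap is at (327,155). That is the tile.

Plan: square and centre it with both fingers along its right long side, then push its near edge home.

```bash
python3 - <<'E'
from h import *
c=cap('top'); W=cloud(c)
a=np.radians(-12.45); X=np.array([np.cos(a),np.sin(a)]); Y=np.array([-X[1],X[0]])
A=ray(c,(278,251.2),.02)[:2]; B=ray(c,(362.5,272.2),.02)[:2]
M=(A+B)/2; print('near edge len',np.linalg.norm(A-B),'yaw',np.degrees(np.arctan2(*(A-B)[::-1]))-90,'origin',M+.16*X)
# cap & beam
z=W[...,2]
G=np.array([.5916,-.0509]); Q=np.stack([(W[...,:2]-G)@X,(W[...,:2]-G)@Y],-1)
m=(z>.07)&(z<.08)&(abs(Q[...,0]-.06)<.04)&(abs(Q[...,1])<.12); print('beam top x',np.percentile(Q[m][:,0],[1,99]),'y',np.percentile(Q[m][:,1],[.5,99.5]))
m=(z>.155)&(z<.17)&(abs(Q[...,0]-.06)<.03)&(abs(Q[...,1])<.03); print('cap',Q[m].min(0),Q[m].max(0),np.median(z[m]))
m=(z>.012)&(z<.026)&(abs(Q[...,0])<.19)&(abs(Q[...,1])<.15); print('plate',np.percentile(Q[m],[.5,99.5],axis=0))
E
```

```text
near edge len 0.23673390032390476 yaw -12.514251198011934 origin [ 0.59207761 -0.05346802]
beam top x [0.04509467 0.07566513] y [-0.09378126  0.09430206]
cap [ 0.0475867  -0.01206748] [0.07191116 0.01197874] 0.1614650204194215
plate [[-0.15833603 -0.11924916]
 [ 0.17907304  0.11942643]]
```

>>> move_arm([
  [1, 0.017, 0.035, 0, 0, 0, 3.9],
  [1, 0.017, 0.035, 0, 0, 0, 3.9],
  [1, 0.017, 0.035, 0, 0, 0, 3.9],
  [1, 0.017, 0.035, 0, 0, 0, 3.9],
  [1, 0.017, 0.035, 0, 0, 0, 3.9],
  [1, 0.017, 0.035, 0, 0, 0, 3.9],
  [1, 0.017, 0.035, 0, 0, 0, 3.9],
  [1, 0.017, 0.035, 0, 0, 0, 3.9],
  [1, 0.017, 0.035, 0, 0, 0, 3.9],
  [1, 0.017, 0.035, 0, 0, 0, 3.9],
  [1, 0.017, 0.035, 0, 0, 0, 3.9],
  [1, 0.017, 0.035, 0, 0, 0, 3.9],
  [1, 0.017, 0.035, 0, 0, 0, 3.9],
  [1, 0.017, 0.032, 0, 0, 0, 3.6],
  [1, 0, 0, 0, 0, 0, 0],
])

```text
time_s: 2.08
tcp_pos: [0.5046, -0.1317, 0.2264]
eef_rot: [180.0, 0.0, -102.3]
contact_force: [-0.1, -0.0, -0.7]
gripper_width: 0.0877
gripper_force: 0.0
```

>>> move_arm([
  [1, -0.002, -0.008, -0.04, 0, 0, 0],
  [1, 0, 0, -0.05, 0, 0, 0],
  [1, 0, 0, -0.05, 0, 0, 0],
  [1, 0, 0, -0.035, 0, 0, 0],
  [1, 0, 0, -0.015, 0, 0, 0],
  [1, 0, 0, -0.009, 0, 0, 0],
  [1, 0, 0, 0, 0, 0, 0],
  [1, 0, 0, 0, 0, 0, 0],
])

```text
time_s: 3.08
tcp_pos: [0.5027, -0.1414, 0.0287]
eef_rot: [-179.9, 0.0, -102.5]
contact_force: [-0.3, 1.2, 0.6]
gripper_width: 0.0879
gripper_force: 0.0
```

```bash
python3 - <<'E'
from h import *
c=cap('side'); save(c,'s1.png',(200,200,380,335),4)
s=telemetry.get_state();print(s['tcp_pos'],s['contact_force'])
E
```

```text
[ 0.50264544 -0.14139108  0.02869232] [0.34999447 0.80315016 0.51931534]
```

View pics/s1.png

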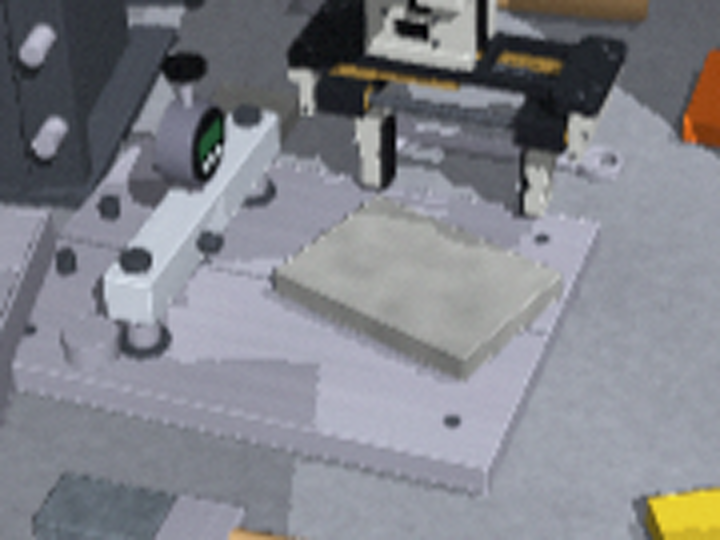

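The fingers stand clear beside the tile's right long side, at about crop (375,185) and (535,210). I now push gently towards gauge +y.

>>> move_arm([
  [1, 0.001, 0.004, -0.003, 0, 0, 0],
  [1, 0.001, 0.004, 0, 0, 0, 0],
  [1, 0.0009, 0.004, 0, 0, 0, 0],
  [1, 0.0009, 0.004, 0, 0, 0, 0],
  [1, 0.0009, 0.004, 0, 0, 0, 0],
  [1, 0.0009, 0.004, 0, 0, 0, 0],
  [1, 0.0009, 0.004, 0, 0, 0, 0],
  [1, 0.0009, 0.004, 0, 0, 0, 0],
  [1, 0.0009, 0.004, 0, 0, 0, 0],
  [1, 0.0009, 0.004, 0, 0, 0, 0],
  [1, 0.0009, 0.004, 0, 0, 0, 0],
  [1, 0, 0, 0, 0, 0, 0],
])

```text
time_s: 4.62
tcp_pos: [0.512, -0.097, 0.0245]
eef_rot: [180.0, 0.0, -102.5]
contact_force: [0.4, -1.0, 0.5]
gripper_width: 0.0877
gripper_force: 0.1
```

```bash
cat >> h.py <<'E'
a=np.radians(-12.45); X=np.array([np.cos(a),np.sin(a)]); Y=np.array([-X[1],X[0]]); G=np.array([.5916,-.0509])
def g(p): d=np.array(p)[...,:2]-G; return np.stack([d@X,d@Y],-1)
def tile(n):
    c=cap(n); W=cloud(c); Q=g(W); z=W[...,2]; im=c['img'].astype(int)
    m=(z>.033)&(z<.042)&(abs(Q[...,0]+.03)<.14)&(abs(Q[...,1])<.11)&(Q[...,0]<.16)&((im[...,0]-im[...,2])>8)
    m=cv2.morphologyEx(m.astype(np.uint8),cv2.MORPH_OPEN,np.ones((3,3)))
    k,l,st,ce=cv2.connectedComponentsWithStats(m); i=1+st[1:,4].argmax(); P=Q[l==i]
    q=cv2.minAreaRect(P.astype(np.float32)); print(n,ce[i].round(),st[i,4],np.round(q[0],4),np.round(q[1],4),round(q[2],2))
    s=telemetry.get_state(); print('tcp g',g(s['tcp_pos']).round(4),s['tcp_pos'][2].round(4),'F',np.round(s['contact_force'],1),s['time_s'])
    return c,m
E
python3 - <<'E'
from h import *
tile('side')
c,m=tile('top'); save(c,'t2.png',(270,140,400,280),4)
E
```

```text
Traceback (most recent call last):
  File "h.py", line 22, in tile
    k,l,st,ce=cv2.connectedComponentsWithStats(m); i=1+st[1:,4].argmax(); P=Q[l==i]
                                                       ~~~~~~~~~~~~~~~^^
ValueError: attempt to get argmax of an empty sequence
```

```bash
sed -i 's/&((im\[...,0\]-im\[...,2\])>8)//' h.py
python3 - <<'E'
from h import *
tile('side')
c,m=tile('top'); save(c,'t2.png',(270,140,400,280),4)
E
```

```text
side [306. 275.] 1630 [-0.0806  0.0086] [0.1036 0.1525] 80.73
tcp g [-0.0681 -0.0623] 0.0244 F [0.7 0.5 0. ] 4.725
top [323. 254.] 162 [-0.1426 -0.0029] [0.0433 0.0367] 19.72
tcp g [-0.0681 -0.0624] 0.0244 F [-0.5 -0.1 -0.6] 4.775
```

View pics/t2.png

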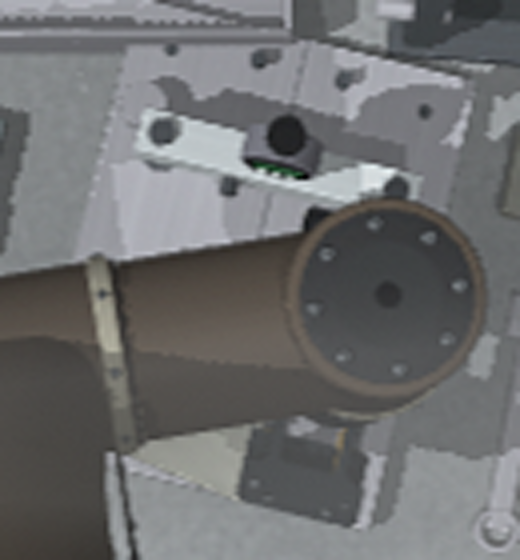

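The top view now has the arm over the tile, so only a strip near (323,254) shows. I take the tile's corners from the side view instead.

```bash
python3 - <<'E'
from h import *
c,m=tile('side')
k,l,st,ce=cv2.connectedComponentsWithStats(m); m=(l==1+st[1:,4].argmax()).astype(np.uint8)
ct=max(cv2.findContours(m,0,2)[0],key=cv2.contourArea); h=cv2.convexHull(ct)
p=cv2.approxPolyDP(h,3,True)[:,0]
print([(tuple(u),g(ray(c,u,.038)).round(4)) for u in p])
im=c['img'].copy(); cv2.polylines(im,[p.reshape(-1,1,2)],True,(255,0,0)); c['img']=im; save(c,'s2.png',(210,200,390,335),4)
E
```

```text
side [306. 275.] 1625 [-0.0859  0.0095] [0.1049 0.1417] 81.09
tcp g [-0.0681 -0.0625] 0.0244 F [ 0.8  0.  -0.3] 4.825
[((np.int32(271), np.int32(278)), array([-0.0161,  0.0502])), ((np.int32(289), np.int32(256)), array([-0.0254, -0.0445])), ((np.int32(340), np.int32(270)), array([-0.1591, -0.0279])), ((np.int32(323), np.int32(295)), array([-0.1476,  0.0715]))]
```

View pics/s2.png

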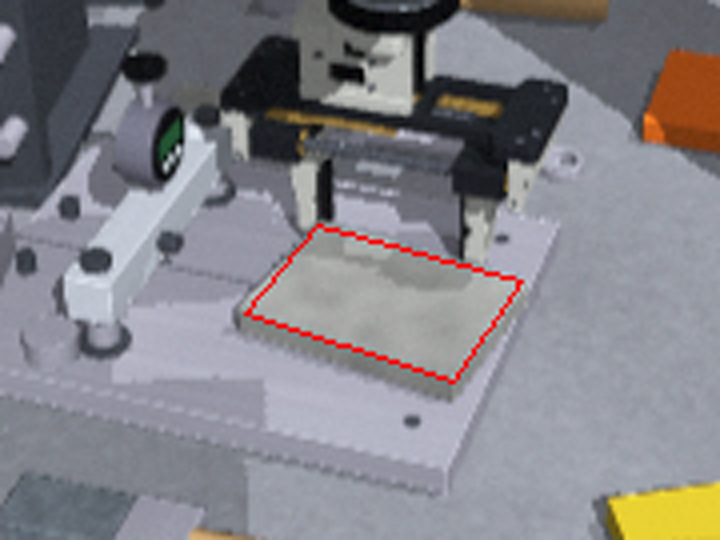

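The outline in red matches the slab: its corners in the image are (271,278), (289,256), (340,270) and (323,295). The tile is now at about (-87, +12) mm in gauge, turned about -8°. A push back from the left side will both centre and square it, so I go over the tile to its left side.

>>> move_arm([
  [1, -0.002, -0.01, 0, 0, 0, 0],
  [1, 0, 0, 0.04, 0, 0, 0],
  [1, 0, 0, 0.04, 0, 0, 0],
  [1, 0.004, 0.034, 0, 0, 0, 0],
  [1, 0.004, 0.034, 0, 0, 0, 0],
  [1, 0.004, 0.034, 0, 0, 0, 0],
  [1, 0.004, 0.035, 0, 0, 0, 0],
  [1, 0.004, 0.035, 0, 0, 0, 0],
  [1, 0, 0, 0, 0, 0, 0],
  [1, 0, 0, -0.04, 0, 0, 0],
  [1, 0, 0, -0.03, 0, 0, 0],
  [1, 0, 0, -0.01, 0, 0, 0],
  [1, 0, 0, 0, 0, 0, 0],
])

```text
time_s: 6.45
tcp_pos: [0.5297, 0.0638, 0.0244]
eef_rot: [179.9, -0.1, -102.5]
contact_force: [-0.4, 0.8, -0.4]
gripper_width: 0.0875
gripper_force: 0.0
```

```bash
python3 - <<'E'
from h import *
tile('side'); tile('top')
E
```

```text
side [299. 279.] 122 [-0.0777  0.0317] [0.05   0.0262] 5.65
tcp g [-0.0847  0.0992] 0.0252 F [ 0.  -0.3  0.3] 6.5
top [321. 235.] 929 [-0.0859  0.008 ] [0.0979 0.1391] 77.3
tcp g [-0.0844  0.0996] 0.0256 F [ 0.1 -0.4 -0.2] 6.55
```

>>> move_arm([
  [1, -0.0009, -0.004, 0, 0, 0, 0],
  [1, -0.0009, -0.004, 0, 0, 0, 0],
  [1, -0.0009, -0.004, 0, 0, 0, 0],
  [1, -0.0009, -0.004, 0, 0, 0, 0],
  [1, -0.0009, -0.004, 0, 0, 0, 0],
  [1, -0.0009, -0.004, 0, 0, 0, 0],
  [1, -0.0009, -0.004, 0, 0, 0, 0],
  [1, -0.0009, -0.004, 0, 0, 0, 0],
  [1, -0.0009, -0.004, 0, 0, 0, 0],
  [1, -0.0006, -0.003, 0, 0, 0, 0],
  [1, 0, 0, 0, 0, 0, 0],
  [1, 0.002, 0.01, 0, 0, 0, 0],
  [1, 0.004, 0.02, 0.01, 0, 0, 0],
  [1, 0, 0, 0, 0, 0, 0],
])

```text
time_s: 8.3
tcp_pos: [0.5288, 0.0578, 0.0358]
eef_rot: [-179.9, 0.1, -102.4]
contact_force: [0.3, 1.1, -0.3]
gripper_width: 0.0877
gripper_force: 0.0
```

```bash
python3 - <<'E'
from h import *
c,m=tile('top'); save(c,'t3.png',(270,140,400,280),4)
E
```

```text
top [331. 237.] 477 [-0.0806 -0.01  ] [0.1359 0.0595] 13.66
tcp g [-0.0854  0.0917] 0.0352 F [0.2 0.2 0. ] 8.35
```

View pics/t3.png

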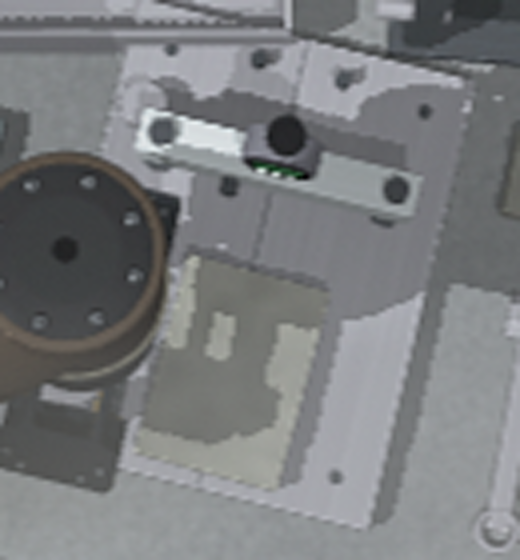

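```bash
python3 - <<'E'
from h import *
c=cap('top')
p=np.array([g(ray(c,u,.038)) for u in((317.5,204.5),(352,212.5),(340,261.7),(303,252.5))])
print(p.round(4),p.mean(0)); d=p[0]+p[1]-p[2]-p[3]; print(np.degrees(np.arctan2(d[1],d[0]))); print(np.round(telemetry.get_state()['joints'],1))
E
```

```text
[[-0.0112  0.042 ]
 [-0.0099 -0.0538]
 [-0.1471 -0.0538]
 [-0.1469  0.0487]] [-0.07878809 -0.00423624]
-1.4090793948824027
[ 27.3  19.  -30.9   0.  -40.1 -39.7]
```

The tile looks square now: its crop corners are (190,258), (328,290), (280,487) and (132,450), which puts it at about y -4 mm and -1.4°. I go behind its near edge with the gripper turned 90°.

>>> move_arm([
  [1, 0, 0, 0.03, 0, 0, 0],
  [1, 0, 0, 0.03, 0, 0, 0],
  [0.1, -0.0114, -0.008, 0, 0, 0, 10],
  [0.1, -0.0114, -0.008, 0, 0, 0, 10],
  [0.1, -0.0114, -0.008, 0, 0, 0, 10],
  [0.1, -0.0114, -0.008, 0, 0, 0, 10],
  [0.1, -0.0114, -0.008, 0, 0, 0, 10],
  [0.1, -0.0114, -0.008, 0, 0, 0, 10],
  [0.1, -0.0114, -0.008, 0, 0, 0, 10],
  [0.1, -0.0114, -0.008, 0, 0, 0, 10],
  [0.1, -0.0114, -0.008, 0, 0, 0, 10],
  [0.1, 0, 0, 0, 0, 0, 0],
  [0.1, 0, 0, -0.03, 0, 0, 0],
  [0.1, 0, 0, -0.03, 0, 0, 0],
  [0.1, 0, 0, -0.009, 0, 0, 0],
  [0.1, 0, 0, 0, 0, 0, 0],
])

```text
time_s: 10.4
tcp_pos: [0.4247, -0.0164, 0.0254]
eef_rot: [179.9, 0.1, -12.6]
contact_force: [0.7, -0.5, 0.6]
gripper_width: 0.048
gripper_force: 0.0
```

```bash
python3 - <<'E'
from h import *
c,m=tile('side'); save(c,'s4.png',(210,180,390,315),4); print(telemetry.get_state()['eef_rot'],telemetry.get_state()['gripper_width'])
E
```

```text
side [298. 272.] 1172 [-0.0783 -0.0025] [0.1043 0.1401] 88.81
tcp g [-0.17  -0.002] 0.0259 F [-0.5 -0.1  0.6] 10.45
[ 1.79988966e+02 -5.94986232e-03 -1.25645277e+01] 0.04818475325563691
```

View pics/s4.png

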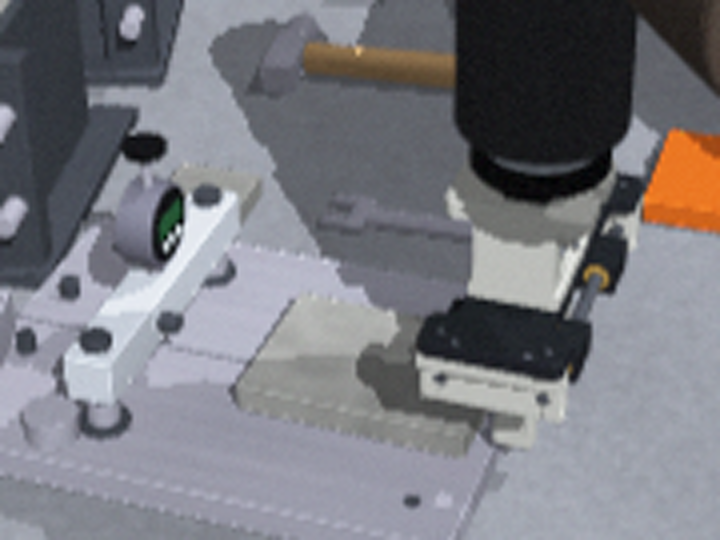

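The fingers stand behind the near edge at about crop (515,435), and the tile is square at y -2.5 mm. I push it forward along gauge x.

>>> move_arm([
  [0.1, 0.0078, -0.0017, 0, 0, 0, 0],
  [0.1, 0.0039, -0.0008, 0, 0, 0, 0],
  [0.1, 0.0078, -0.0017, 0, 0, 0, 0],
  [0.1, 0.0078, -0.0017, 0, 0, 0, 0],
  [0.1, 0.0078, -0.0017, 0, 0, 0, 0],
  [0.1, 0.0078, -0.0017, 0, 0, 0, 0],
  [0.1, 0.0078, -0.0017, 0, 0, 0, 0],
  [0.1, 0.0078, -0.0017, 0, 0, 0, 0],
  [0.1, 0.0078, -0.0016, 0, 0, 0, 0],
  [0.1, 0.0078, -0.0016, 0, 0, 0, 0],
  [0.1, 0.0078, -0.0016, 0, 0, 0, 0],
  [0.1, 0.0078, -0.0016, 0, 0, 0, 0],
  [0.1, 0.0078, -0.0016, 0, 0, 0, 0],
  [0.1, 0.0078, -0.0016, 0, 0, 0, 0],
  [0.1, 0.0078, -0.0016, 0, 0, 0, 0],
  [0.1, 0.0078, -0.0016, 0, 0, 0, 0],
  [0.1, 0.0078, -0.0016, 0, 0, 0, 0],
  [0.1, 0, 0, 0, 0, 0, 0],
])

```text
time_s: 12.7
tcp_pos: [0.5528, -0.0441, 0.0255]
eef_rot: [180.0, 0.1, -12.6]
contact_force: [-2.5, -1.3, 1.1]
gripper_width: 0.048
gripper_force: 1.2
```

```bash
python3 - <<'E'
from h import *
c,m=tile('side')
k,l,st,ce=cv2.connectedComponentsWithStats(m); m=(l==1+st[1:,4].argmax()).astype(np.uint8)
h=cv2.convexHull(max(cv2.findContours(m,0,2)[0],key=cv2.contourArea))
print([(tuple(map(int,u)),g(ray(c,u,.038)).round(4)) for u in cv2.approxPolyDP(h,3,True)[:,0]])
E
```

```text
side [263. 273.] 322 [0.0003 0.0288] [0.1034 0.0439] 1.52
tcp g [-0.0393 -0.0016] 0.0255 F [-3.1 -1.5  0.8] 12.75
[((246, 271), array([0.0497, 0.0435])), ((256, 264), array([0.0384, 0.0107])), ((287, 279), array([-0.0524,  0.0424]))]
```

>>> move_arm([
  [0.1, 0.003, -0.0006, 0, 0, 0, 0],
  [0.1, 0.003, -0.0006, 0, 0, 0, 0],
  [0.1, 0.003, -0.0006, 0, 0, 0, 0],
  [0.1, 0.003, -0.0006, 0, 0, 0, 0],
  [0.1, 0.002, -0.0004, 0, 0, 0, 0],
  [0.1, 0.001, -0.0002, 0, 0, 0, 0],
  [0.1, 0, 0, 0, 0, 0, 0],
])

```text
time_s: 13.62
tcp_pos: [0.5669, -0.0467, 0.0255]
eef_rot: [180.0, 0.1, -12.5]
contact_force: [-5.8, 1.0, 3.2]
gripper_width: 0.0481
gripper_force: 3.2
```

>>> move_arm([
  [0.1, 0.001, -0.0002, 0, 0, 0, 0],
  [0.1, 0.001, -0.0002, 0, 0, 0, 0],
  [0.1, 0.001, -0.0002, 0, 0, 0, 0],
  [0.1, 0.001, -0.0002, 0, 0, 0, 0],
])

```text
time_s: 14.12
tcp_pos: [0.5707, -0.0474, 0.0255]
eef_rot: [180.0, 0.1, -12.5]
contact_force: [-6.9, 1.3, 4.3]
gripper_width: 0.0482
gripper_force: 3.5
```

>>> move_arm([
  [0.1, 0.001, -0.0002, 0, 0, 0, 0],
  [0.1, 0.001, -0.0002, 0, 0, 0, 0],
  [0.1, 0.001, -0.0002, 0, 0, 0, 0],
  [0.1, 0, 0, 0, 0, 0, 0],
])

```text
time_s: 14.62
tcp_pos: [0.5725, -0.0478, 0.0255]
eef_rot: [179.9, 0.2, -12.5]
contact_force: [-11.5, 4.7, 9.5]
gripper_width: 0.0483
gripper_force: 6.1
```

```bash
python3 - <<'E'
from h import *
c=cap('side'); s=telemetry.get_state(); print(g(s['tcp_pos']),s['contact_force']); save(c,'s5.png',(200,190,350,310),5)
E
```

```text
[-0.0193362  -0.00113693] [-11.68204153   4.69839245   8.86147374]
```

View pics/s5.png

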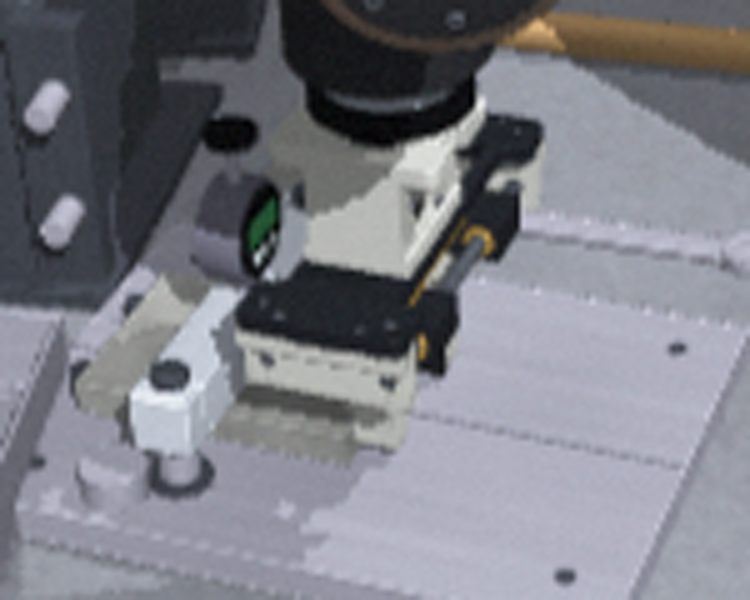

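The tile lies under the beam with its far end at the pins near crop (80,385). The force is rising to 12 N and the TCP has stalled, so it is against the pins. I push slightly more to seat it, then back off and up, and look from above.

>>> move_arm([
  [0.1, 0.001, -0.0002, 0, 0, 0, 0],
  [0.1, 0.001, -0.0002, 0, 0, 0, 0],
  [0.1, 0, 0, 0, 0, 0, 0],
])

```text
time_s: 15.05
tcp_pos: [0.5726, -0.0479, 0.0254]
eef_rot: [179.9, 0.4, -12.6]
contact_force: [-18.2, 8.1, 16.3]
gripper_width: 0.0482
gripper_force: 10.0
```

>>> move_arm([
  [0.1, -0.003, 0.0006, 0, 0, 0, 0],
  [0.1, -0.012, 0.0026, 0, 0, 0, 0],
  [0.1, -0.04, 0.009, 0, 0, 0, 0],
  [0.1, -0.04, 0.009, 0.02, 0, 0, 0],
  [-1, -0.03, 0.009, 0.05, 0, 0, 0],
  [-1, 0, 0, 0.05, 0, 0, 0],
  [-1, 0, 0, 0.05, 0, 0, 0],
  [-1, 0, 0, 0, 0, 0, 0],
])

```text
time_s: 16.05
tcp_pos: [0.455, -0.0172, 0.2001]
eef_rot: [-179.7, -0.5, -12.5]
contact_force: [0.3, 0.5, -1.7]
gripper_width: 0.0135
gripper_force: 0.0
```

```bash
python3 - <<'E'
from h import *
tile('side'); c,m=tile('top'); save(c,'t5.png',(270,130,400,250),5)
W=cloud(c); z=W[...,2]; Q=g(W); k=(z>.155)&(z<.17)&(abs(Q[...,0]-.06)<.03)&(abs(Q[...,1])<.03); print('cap',Q[k].min(0),Q[k].max(0),np.median(z[k]))
E
```

```text
side [265. 264.] 636 [ 0.0202 -0.0004] [0.1059 0.0621] 89.1
tcp g [-0.1421  0.0029] 0.1977 F [-0.5 -0.3 -0.3] 16.1
top [335. 193.] 129 [0.031 0.002] [0.0389 0.041 ] 13.61
tcp g [-0.143   0.0023] 0.1962 F [-0.8 -0.4 -0.2] 16.15
cap [ 0.04826878 -0.0121189 ] [0.07277473 0.01198834] 0.1632771725155484
```

View pics/t5.png

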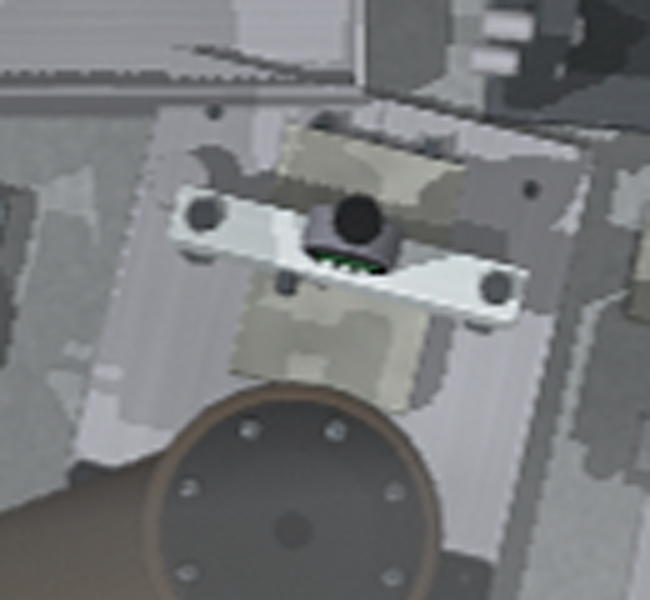

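The tile is under the beam, crop corners (285,125), (460,165), (412,410) and (232,375), with its far edge on the pins at (325,120) and (440,145). The cap is at (358,218). I check squareness and move above the cap with the fingers shut.

```bash
python3 - <<'E'
from h import *
c=cap('top')
p=np.array([g(ray(c,u,.038)) for u in((327,155),(362,163),(352.4,212),(316.4,205))])
print(p.round(4),p.mean(0)); d=p[0]+p[1]-p[2]-p[3]; print(np.degrees(np.arctan2(d[1],d[0]))); s=telemetry.get_state(); print(s['tcp_pos'],s['gripper_width'])
E
```

```text
[[ 0.127   0.0494]
 [ 0.1287 -0.0484]
 [-0.0083 -0.0545]
 [-0.0133  0.0446]] [ 0.05852241 -0.00223476]
2.2837658897659714
[ 0.45189337 -0.01806205  0.1952114 ] 0.0029225846835876953
```

>>> move_arm([
  [-1, 0.028, -0.0067, 0, 0, 0, 0],
  [-1, 0.028, -0.0067, 0, 0, 0, 0],
  [-1, 0.028, -0.0067, 0, 0, 0, 0],
  [-1, 0.028, -0.0067, 0, 0, 0, 0],
  [-1, 0.028, -0.0067, 0, 0, 0, 0],
  [-1, 0.028, -0.0067, 0, 0, 0, 0],
  [-1, 0.028, -0.0067, 0, 0, 0, 0],
  [-1, 0, 0, 0, 0, 0, 0],
  [-1, 0, 0, 0, 0, 0, 0],
])

```text
time_s: 17.32
tcp_pos: [0.6474, -0.0651, 0.1938]
eef_rot: [179.9, 0.2, -12.5]
contact_force: [-0.5, -0.8, -0.1]
gripper_width: 0.0003
gripper_force: 0.0
```

```bash
python3 - <<'E'
from h import *
for n in('side','top'):
    c=cap(n); W=cloud(c); Q=g(W); z=W[...,2]
    m=(z>.031)&(z<.043)&(abs(Q[...,1])<.065)&(Q[...,0]<.15)&(Q[...,0]>-.05)
    P=Q[m]; print(n,len(P))
    def fit(sel,a,b,lo,hi,top):
        xs=[];ys=[]
        for t in np.arange(lo,hi,.005):
            q=sel[(sel[:,a]>=t)&(sel[:,a]<t+.005)]
            if len(q)>2: xs.append(t+.0025); ys.append(np.max(q[:,b]) if top else np.min(q[:,b]))
        if len(xs)>3: f=np.polyfit(xs,ys,1); print(' slope deg',np.degrees(np.arctan(f[0])).round(2),'mid',np.polyval(f,(lo+hi)/2).round(4),len(xs))
    print('near');fit(P,1,0,-.04,.04,False); print('left');fit(P[P[:,0]<.04],0,1,-.005,.035,True);print('right');fit(P[P[:,0]<.04],0,1,-.005,.035,False)
    print('far');fit(P[P[:,0]>.08],1,0,-.04,.04,True)
E
```

```text
side 1030
near
 slope deg 0.52 mid -0.0098 16
left
 slope deg -2.47 mid 0.0509 8
right
 slope deg -1.29 mid -0.0492 8
far
 slope deg 10.98 mid 0.1352 16
top 730
near
 slope deg 0.77 mid -0.0089 16
left
 slope deg -0.27 mid 0.0476 8
right
 slope deg -0.83 mid -0.0499 8
far
```

The tile is home: near edge at -9.5 mm, within 1° of square and centred. Now I press the cap.

>>> move_arm([
  [-1, 0.003, 0.001, -0.012, 0, 0, 0],
  [-1, 0, 0, -0.01, 0, 0, 0],
  [-1, 0, 0, -0.004, 0, 0, 0],
  [-1, 0, 0, -0.003, 0, 0, 0],
  [-1, 0, 0, -0.003, 0, 0, 0],
  [-1, 0, 0, -0.002, 0, 0, 0],
  [-1, 0, 0, 0, 0, 0, 0],
])

```text
time_s: 18.3
tcp_pos: [0.6514, -0.064, 0.1617]
eef_rot: [-180.0, -0.0, -12.5]
contact_force: [0.1, -0.8, 0.8]
gripper_width: 0.0004
gripper_force: 0.3
```

>>> move_arm([
  [-1, 0, 0, -0.001, 0, 0, 0],
  [-1, 0, 0, -0.001, 0, 0, 0],
  [-1, 0, 0, -0.001, 0, 0, 0],
  [-1, 0, 0, -0.001, 0, 0, 0],
  [-1, 0, 0, -0.001, 0, 0, 0],
  [-1, 0, 0, 0, 0, 0, 0],
])

```text
time_s: 19.05
tcp_pos: [0.6514, -0.064, 0.1564]
eef_rot: [-180.0, -0.0, -12.5]
contact_force: [0.2, -0.1, 0.8]
gripper_width: 0.0002
gripper_force: 0.7
```

>>> move_arm([
  [-1, 0, 0, -0.001, 0, 0, 0],
  [-1, 0, 0, -0.001, 0, 0, 0],
  [-1, 0, 0, 0, 0, 0, 0],
])

```text
time_s: 19.42
tcp_pos: [0.6516, -0.0641, 0.1563]
eef_rot: [-180.0, -0.1, -12.5]
contact_force: [-3.5, 1.7, 12.0]
gripper_width: 0.0003
gripper_force: 5.8
```

The TCP stalls at 156.3 mm with 12 N, so the foot is on the tile. I lift straight up and check.

>>> move_arm([
  [-1, 0, 0, 0, 0, 0, 0],
  [-1, 0, 0, 0.003, 0, 0, 0],
  [-1, 0, 0, 0.02, 0, 0, 0],
  [-1, 0, 0, 0.03, 0, 0, 0],
  [-1, -0.05, 0, 0.04, 0, 0, 0],
  [-1, -0.06, 0, 0, 0, 0, 0],
  [-1, -0.06, 0, 0, 0, 0, 0],
  [-1, 0, 0, 0, 0, 0, 0],
  [-1, 0, 0, 0, 0, 0, 0],
])

```text
time_s: 20.55
tcp_pos: [0.4827, -0.0639, 0.247]
eef_rot: [-180.0, -0.1, -12.5]
contact_force: [0.3, 0.4, 1.1]
gripper_width: 0.0004
gripper_force: 0.0
```

```bash
python3 - <<'E'
from h import *
c=cap('top'); W=cloud(c); z=W[...,2]; Q=g(W); k=(z>.145)&(z<.17)&(abs(Q[...,0]-.06)<.02)&(abs(Q[...,1])<.02); print('cap z',np.median(z[k]),k.sum())
c=cap('side'); W=cloud(c); z=W[...,2]; Q=g(W); m=(z>.031)&(z<.043)&(abs(Q[...,1])<.04)&(Q[...,0]<.04)&(Q[...,0]>-.05)
print('near edge',[Q[m&(abs(Q[...,1]-t)<.01)][:,0].min().round(4) for t in(-.03,0,.03)])
s=telemetry.get_state(); print(s['tcp_pos'],s['contact_force'],s['time_s'])
E
```

```text
cap z 0.15493485920365815 82
near edge [np.float64(-0.0107), np.float64(-0.0102), np.float64(-0.0101)]
[ 0.48332979 -0.06388634  0.24637489] [ 0.11181588 -0.4229261   0.12025218] 20.65
```

```bash
python3 -c "
from h import *
print(workorder.close_job())"
```

```text
the job is handed in; nothing more can be done
None
```

The job is handed in at about 21 s: the tile measures home against both pins, square to about 1° and centred to within about 3 mm, with the spindle foot pressed down onto it and the arm clear; no verdict was returned.

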